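# Square against the rip fence, then hold the saw guard at 45 degrees

### The arm

A 6-joint arm with a two-finger parallel gripper is mounted at the origin on a cart in front of the work surface, level with it; the furniture and walls round the work are solid. World frame = base frame: x ahead of the robot, y to its left, z up, the work surface at z = 0. Lengths are in m, angles in degrees, forces in N, time in s.
With the tool pointing down it reaches from about 0.35 to 0.875 m from the base axis. Payload 4.2 kg.
Tool frame: the origin (TCP) lies midway between the tips of the shut fingers; the grasp point (between the pads) lies 19 mm behind it; z points along the fingers, y is the line along which they close (so a half turn about z gives the same grasp; the last joint's range is limited). The gripper opens to 87 mm and grips with 3 to 60 N. Pads are 19 mm wide; open, the fingers measure 117 mm over their backs; the gripper's body (75 mm by 190 mm) begins 51 mm behind the grasp point.
Start: joints at [-50.443, 22.042, 0.453, 0, -68.411, -14.817], TCP at [0.262, -0.568, 0.223] pointing down, gripper open.
Joint ranges: [-179.83, 179.83], [-69.29, 118.12], [-61.27, 80.66], [-181.25, 117.63], [-171.15, -9.14], [-177.46, 177.46]. Speed limits (degrees/s): [159.86, 159.86, 180, 180, 180, 180].

### API

Orientations are given as a 3x3 rotation matrix whose columns are the frame's x, y, z axes.
In Python, from station import * gives the robot as it stands. The module is installed in compiled form; this text tells all that it offers.
- The arm moves only by the tool servo_tool, never from a script. Its argument "deltas" is a list of rows, each an object of numbers: "tx", "ty", "tz": the shift along the tool's x, y, z in mm; "ax", "ay", "az": the turn, a rotation vector about the tool's x, y, z in rad; "claw": the finger opening in mm, from 0 to 87. In form: [{"tx": .., "ty": .., "tz": .., "ax": .., "ay": .., "az": .., "claw": ..}, ...]. A call has 1 to 12 rows; each row is the pose to reach, as a shift and turn from the pose commanded when the call began, along the tool's axes at that moment; what a row does not reach only later rows make up. A row lasts 1/12 s, in which the tool goes at most 41.7 mm and 7.16 degrees, less where a joint would pass 70% of its speed; a pose out of reach is approached as far as the arm can. A call with a gripper value outside its range is refused whole. The fingers move at their own pace and stop on an object; the grip force is fixed at half the most. Time passes only in rows, so rows that repeat a pose let the fingers close. It gives the time, the measured TCP pose, the force, the opening and the grip force at its end, in the units of the state.
- sense(): the state, without advancing time (a new reading comes with each control period).
- capture(name): name is "scene" or "top" or "wrist"; returns the picture (480x640x3 uint8, blue, green, red); there is no depth.
- calibration(name): a dict with "fx", "fy", "cx", "cy" (pixels), "dist" ([k1, k2, p1, p2, k3] as OpenCV has them; the pictures are not rectified), "cam_to_world" (4x4, takes a point from camera to world coordinates); the wrist camera has in their place "hand_eye" (4x4, takes a point from camera to tool coordinates, whose origin is the TCP and whose axes are the flange's). Camera axes: x right, y down, z forward; pixel columns grow to the right and rows downward; lengths in m; the calibration is good to about 2 mm. A picture is of the moment at which its call begins: read the wrist's pose just before it. calibration takes no time and is no camera call.
- finish_job(): hands the job in; it is judged then, once.
Trained networks look in the newest picture that a camera, given by its name, has taken for a name from the list of things; names that differ only in an ending like _2 or _b are one class to them, and where a whole thing is asked for, a point or a joint stands for the part that bears it (a point fixed in the world has none). Each returns a list of dicts, best first, with "confidence" (0 to 1); they miss things now and then, are a little off and sometimes report something else, mostly with a low value. They report only what shows in the picture. A call takes as long as a camera call.
- recognise(label, camera): "xyz" ([x, y, z] in m, in the coordinates of the camera as it stood for that picture, good to about 4 mm: the middle of the surface that is visible of it).
- trace(label, camera): "mask" (480x640 bool, what is visible of it).
The state is a dict: "time_s": time; "joints": joint angles; "joint_velocities": joint speeds; "effort": joint torques, N m; "tcp_pos": TCP position; "ee_rot": TCP orientation; "wrist_force": force on the tool from outside, world axes, zero at the start; "moment": the same for the moment, N m; "gripper_width": opening from 0.0 (shut) to 1.0 (fully open); "gripper_force": force on a finger pad.
Only numpy, scipy, OpenCV 4.12 (cv2) and the standard library are available. Lean on these libraries where they do the work, as an engineer would, in place of code of your own. Each camera call takes 0.05 s, during which the arm holds its last target. There are 200 camera calls.

### The job

Help me mark the width of cut on the small bench saw: lay the try square that lies left of the saw flat on the saw's table in front of the blade guard, with the long outer edge of its wooden stock flush along the rip fence (the fence is locked, do not shift it) and its steel blade pointing away from the fence across the line of the saw blade, and let go of it. Then take the blade guard by the black lifting bar at its front, raise it to 45 degrees and stay there: finish holding it, since it falls shut by itself, with the square still flush so that I can mark it where the saw teeth point. Leave the other things on the bench where they are.

Things in the scene. Friction and masses are not known exactly. Their poses are not given: they have to be found in the camera images.
- bench_saw: small table saw fixed to the bench; origin at bench level under the saw blade's plane, x = feed direction (away from the robot), y left. Aluminium table, top 95 mm high, from x -190 to 175 and y -170 to 140 mm. Saw blade, in the plane y = 0, shows 26 mm high from x 32 to 118 mm. Guard nose at x = 6 mm, its lifting bar overhangs the table at x = -32 mm. Knobs stick out 70 mm in front, below the top
- fence_face (a point): point on the rip fence's working face at table height, 100 mm behind the table's front edge; axes as the saw. The fence is an aluminium bar 24 mm thick, 34 mm high, along the saw's x over the whole table, 85 to 135 mm right of the saw blade, with a black clamp head and red knob in front. Its face, looking to +y, is this frame's plane y = 0. It is locked: pushes under 100 N do not move it
- try_square: loose try square, 0.3 kg: dark wooden stock 24 wide x 115 long x 18 mm high; steel blade 45 wide, 190 long, 2 mm thick, leaving one end of the stock at a right angle, 8 to 10 mm up. Blade-heavy: it lies tipped by 2.5 degrees, blade tip touching the surface. Origin on the underside, mid-square, z up. The blade points along u = the body's x turned 18 degrees (0.314 rad) towards y
- stock_middle (a point): centre of the wooden stock, 9 mm above its underside. With u = the blade's direction and v = 90 degrees left of u seen from above, the stock reaches 12 mm to either side along u and 57 mm along v. The steel blade joins the inner side (u = 12 mm) from v = -57 to -12 mm; from -12 to 57 mm that side is free, so fingers can take the stock across its width there or push it
- stock_corner (a point): point on the outer long face of the stock (the face away from the blade), half way up, 2.5 mm from its blade end
- stock_end (a point): point on the outer long face of the stock, half way up, 2.5 mm from its other end (110 mm from stock_corner)
- square_tip (a point): middle of the far end of the steel blade, 214 mm from the stock's outer face
- guard_angle (a joint): opening angle of the guard in rad: 0 closed (it rests so), grows as its front is raised, stop at 1.35; 45 degrees = 0.785. The hinge is free: the guard (0.2 to 0.35 kg with its handle) falls shut when let go
- guard_hinge (a point): the guard's hinge, on the riving knife behind the saw blade, 36 mm above the table, at x = 144 mm, y = 0 in the saw's frame; the axis is parallel to the saw's y
- guard_handle (a point): centre of the guard's black lifting bar: 12 mm diameter, 52 mm long, along the saw's y, on two steel wires (55 mm clear between them beside the bar). Closed, the bar is 46 mm above the table, 176 mm before the hinge and 10 mm higher, 45 mm free behind it. Take it from above, a finger before and one behind; it turns in the fingers as the guard rises
- trigger_clamp: bystander: black and orange bar clamp, 266 x 147 x 26 mm, lying left of and behind the work, origin under its centre
- blade_guard: the blade guard: clear plastic sides, orange spine, 34 mm wide, black lifting bar in front. Origin on the hinge; at 0 rad its axes are the saw's
- beech_strip: bystander: planed beech strip, 330 x 82 x 32 mm, lying right of the saw, origin under its middle

How it is judged (in metres and radians):
On the way:
1. the square lies flush along the fence on the saw's table, in front of the closed guard, let go (y of stock_corner in the frame of fence_face between -0.0025 and 0.0025 m and y of stock_end in the frame of fence_face between -0.0025 and 0.0025 m and z of stock_middle in the frame of fence_face between 0.005 and 0.014 m and angle between try_square's own z axis and vertical below 0.09 rad and x of stock_corner in the frame of bench_saw below 0.02 m and x of stock_end in the frame of bench_saw above -0.205 m and linear speed of try_square below 0.01 m/s and contact force between each of the arm, the fingers and try_square below 0.1 N and value of joint guard_angle below 0.1 rad), for 0.3 s.
At the end, for the whole second after the job is handed in: Fingers hold the guard by its bar, at rest, at 45 degrees (0.785 rad +-0.105); the square lies untouched on the saw table before the guard, blade away from the fence, both ends of the stock's outer face within 2.5 mm of the fence face, at most 15 mm over the front edge, not under the guard (value of joint guard_angle between 0.68 and 0.89 rad and velocity of joint guard_angle between -0.05 and 0.05 rad/s and contact force between the fingers and blade_guard above 0.3 N and contact force between each of blade_guard, the arm, the fingers and try_square below 0.1 N and y of stock_corner in the frame of fence_face between -0.0025 and 0.0025 m and y of stock_end in the frame of fence_face between -0.0025 and 0.0025 m and z of stock_middle in the frame of fence_face between 0.005 and 0.014 m and angle between try_square's own z axis and vertical below 0.09 rad and x of stock_corner in the frame of bench_saw below 0.02 m and x of stock_end in the frame of bench_saw above -0.205 m); the arm keeps its last pose, push and grip.
It fails at once if the rip fence is shifted by more than 3 mm (distance of fence_face from where it was at the start of the episode above 0.003 m).
It fails at once if the clamp or the beech strip is moved by more than 20 mm (distance of any of beech_strip, trigger_clamp from where it was at the start of the episode above 0.02 m).
It also fails if it takes over 61 s, if anything falls off the work surface, if the arm or the gripper's body presses on something with over 40 N, if the wrist force passes 120 N, or if a joint passes its speed limit or range.

## Working session

There is one attempt and no reset: what is moved stays moved. The work goes in short steps, Python scripts to look and compute and a tool call to move; the robot and the scene stay as the last step left them, time stands still between calls to the robot, and variables do not carry over. Pictures are saved under pics/ and viewed, at most 12 in all, crops included, and the job is handed in when it is done.

Besides the shell and the picture viewer there is one more tool, called after "Request:" as name(argument=value, ...), one argument or row to a line, values as JSON. servo_tool: Moves the arm, as the interface text tells. Its arguments: {"type":"object","properties":{"deltas":{"type":"array","items":{"type":"object","properties":{"tx":{"type":"number"},"ty":{"type":"number"},"tz":{"type":"number"},"ax":{"type":"number"},"ay":{"type":"number"},"az":{"type":"number"},"claw":{"type":"number"}}}}},"required":["deltas"]}

```bash
mkdir -p pics; cat > h.py <<'E'
from station import *
import numpy as np, cv2
def cam(name):
    c=calibration(name); K=np.array([[c['fx'],0,c['cx']],[0,c['fy'],c['cy']],[0,0,1]]); d=np.array(c['dist'])
    if 'cam_to_world' in c: T=np.array(c['cam_to_world'])
    else:
        s=sense(); M=np.eye(4); M[:3,:3]=s['ee_rot']; M[:3,3]=s['tcp_pos']; T=M@np.array(c['hand_eye'])
    return K,d,T
def pix2plane(name,uv,z,C=None):
    K,d,T=C or cam(name)
    n=cv2.undistortPoints(np.array(uv,float).reshape(-1,1,2),K,d).reshape(-1,2)
    r=np.c_[n,np.ones(len(n))]@T[:3,:3].T
    return T[:3,3]+r*((z-T[2,3])/r[:,2])[:,None]
def proj(name,P,C=None):
    K,d,T=C or cam(name); Ti=np.linalg.inv(T)
    return cv2.projectPoints(np.array(P,float).reshape(-1,3),cv2.Rodrigues(Ti[:3,:3])[0],Ti[:3,3],K,d)[0].reshape(-1,2)
E
python3 - <<'E'
from h import *
np.set_printoptions(precision=4,suppress=True)
for n in ('scene','top'):
    im=capture(n); cv2.imwrite(f'pics/{n}1.png',im); K,d,T=cam(n); print(n,K[0,0],T[:3,3])
    for l in ['bench_saw','fence_face','try_square','stock_middle','stock_corner','stock_end','square_tip','guard_hinge','guard_handle','trigger_clamp','beech_strip']:
        r=recognise(l,n)
        for q in r[:2]: print(n,l,round(q['confidence'],2),T[:3,:3]@np.array(q['xyz'])+T[:3,3])
print(sense())
E
```

```text
scene 525.0192053101449 [-0.661   0.7274  0.8714]
scene bench_saw 0.8 [ 0.555  -0.0761  0.0939]
scene fence_face 0.74 [ 0.6031 -0.2259  0.1202]
scene fence_face 0.44 [ 0.6428 -0.0833  0.134 ]
scene try_square 0.91 [0.4917 0.4045 0.006 ]
scene stock_middle 0.68 [0.4929 0.3989 0.0114]
scene stock_corner 0.85 [0.4855 0.3991 0.0073]
scene stock_end 0.71 [0.4905 0.3971 0.0037]
scene square_tip 0.77 [0.49   0.3978 0.0044]
scene guard_hinge 0.81 [ 0.6385 -0.0839  0.1347]
scene guard_hinge 0.61 [ 0.7429 -0.4108  0.0288]
scene guard_handle 0.89 [ 0.6416 -0.0802  0.1335]
scene trigger_clamp 0.94 [0.6665 0.3408 0.0155]
scene beech_strip 0.74 [ 0.7386 -0.4082  0.0311]
scene beech_strip 0.61 [0.6676 0.3416 0.0167]
top 576.6236308119841 [-0.5112 -0.1438  1.5948]
top bench_saw 0.91 [ 0.4271 -0.1717  0.0967]
top fence_face 0.86 [ 0.3988 -0.2497  0.1127]
top try_square 0.9 [0.4919 0.3897 0.0038]
top stock_middle 0.98 [0.4854 0.3889 0.0042]
top stock_corner 0.95 [0.484  0.3916 0.003 ]
top stock_end 0.8 [0.4899 0.3891 0.0011]
top square_tip 0.7 [0.4905 0.3907 0.0082]
top trigger_clamp 0.67 [0.6713 0.3286 0.0124]
top beech_strip 0.66 [ 0.5438 -0.3965  0.0305]
{'time_s': 1.2, 'joints': array([-50.4442,  22.0442,   0.453 ,  -0.0005, -68.4106, -14.8166]), 'joint_velocities': array([ 0.0401,  0.0656, -0.0278, -0.088 , -0.0324,  0.0183]), 'effort': array([  0.    , -39.0477,  18.7618,   4.2244,   0.0154,  -0.    ]), 'tcp_pos': array([ 0.2616, -0.5676,  0.2225]), 'ee_rot': array([[-0.9082, -0.4185, -0.    ],
       [-0.4185,  0.9082,  0.    ],
       [-0.    ,  0.    , -1.    ]]), 'wrist_force': array([0.2406, 0.3676, 0.2035]), 'moment': array([ 0.036 , -0.0027, -0.0111]), 'gripper_force': 0.0, 'gripper_width': 0.9981225128299169}
```

View pics/top1.png

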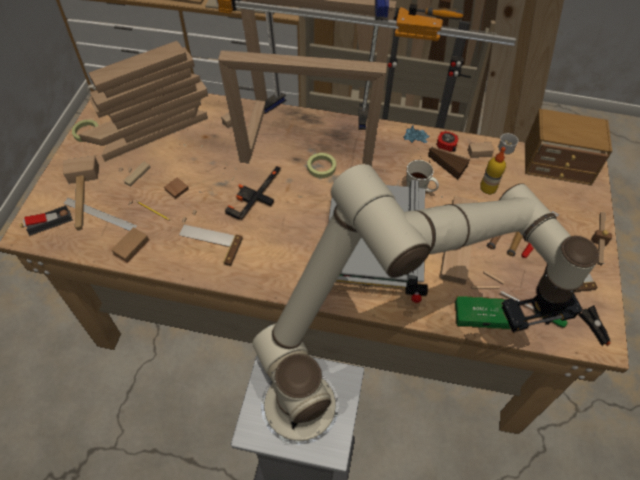

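View pics/scene1.png

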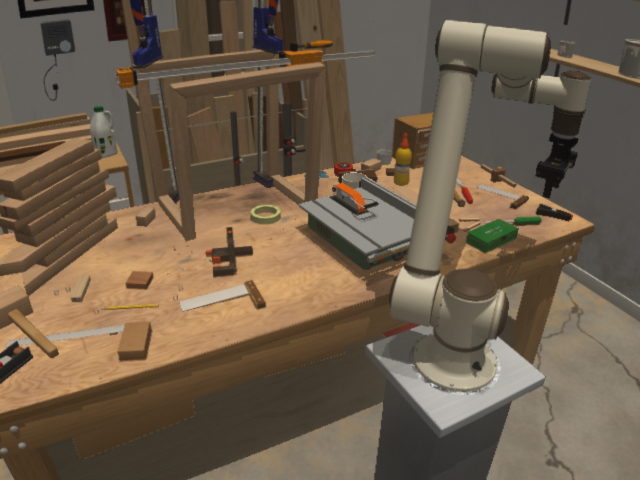

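The top view shows the square with its stock at about (232,249) and its blade running left to (182,235). The saw is partly hidden by the arm, with its table at x 345–425, y 185–290. The scene view shows the guard (orange) at (350,195), the clamp at (230,255) and the fence on the right of the table.

```bash
python3 - <<'E'
from h import *
np.set_printoptions(precision=4,suppress=True)
print(np.array(calibration('wrist')['hand_eye']),calibration('wrist')['fx'])
m=trace('try_square','top')[0]['mask'].astype(np.uint8)
ys,xs=np.nonzero(m); print(xs.min(),xs.max(),ys.min(),ys.max(),m.sum())
c=max(cv2.findContours(m,0,1)[0],key=cv2.contourArea)[:,0]
c=cv2.approxPolyDP(c.reshape(-1,1,2),1.5,True)[:,0]
for a,b in zip(c,pix2plane('top',c,0.012)): print(a,b)
E
```

```text
[[ 0.0006 -0.9667 -0.2559  0.0698]
 [ 1.      0.0005  0.0001 -0.0002]
 [ 0.0001 -0.2559  0.9667 -0.1619]
 [ 0.      0.      0.      1.    ]] 346.40345379503833
180 241 225 265 878
[182 228] [0.501  0.5215 0.012 ]
[180 235] [0.4722 0.5183 0.012 ]
[227 245] [0.4673 0.3519 0.012 ]
[230 248] [0.458  0.3387 0.012 ]
[225 264] [0.395  0.3364 0.012 ]
[231 265] [0.3955 0.3163 0.012 ]
[240 246] [0.4727 0.3086 0.012 ]
[240 235] [0.5153 0.3211 0.012 ]
[221 234] [0.5056 0.3846 0.012 ]
[186 225] [0.5158 0.5124 0.012 ]
```

Request:
servo_tool(
  deltas=[
    {"tx": -30, "ty": 30, "tz": -20},
    {"tx": -60, "ty": 60, "tz": -40},
    {"tx": -90, "ty": 90, "tz": -60},
    {"tx": -120, "ty": 120, "tz": -80},
    {"tx": -150, "ty": 150, "tz": -100},
    {"tx": -180, "ty": 180, "tz": -120},
    {"tx": -210, "ty": 210, "tz": -140},
    {"tx": -240, "ty": 240, "tz": -160},
    {"tx": -270, "ty": 270, "tz": -180},
    {"tx": -300, "ty": 300, "tz": -180},
    {"tx": -300, "ty": 300, "tz": -180},
    {"tx": -300, "ty": 300, "tz": -180},
  ],
)

```text
schema error: expected keys tx, ty, tz, ax, ay, az, claw
```

Request:
servo_tool(
  deltas=[
    {"tx": -30, "ty": 30, "tz": -20, "ax": 0, "ay": 0, "az": 0.04, "claw": 87},
    {"tx": -60, "ty": 60, "tz": -40, "ax": 0, "ay": 0, "az": 0.08, "claw": 87},
    {"tx": -90, "ty": 90, "tz": -60, "ax": 0, "ay": 0, "az": 0.12, "claw": 87},
    {"tx": -120, "ty": 120, "tz": -80, "ax": 0, "ay": 0, "az": 0.16, "claw": 87},
    {"tx": -150, "ty": 150, "tz": -100, "ax": 0, "ay": 0, "az": 0.2, "claw": 87},
    {"tx": -180, "ty": 180, "tz": -120, "ax": 0, "ay": 0, "az": 0.24, "claw": 87},
    {"tx": -210, "ty": 210, "tz": -140, "ax": 0, "ay": 0, "az": 0.28, "claw": 87},
    {"tx": -240, "ty": 240, "tz": -160, "ax": 0, "ay": 0, "az": 0.32, "claw": 87},
    {"tx": -270, "ty": 270, "tz": -180, "ax": 0, "ay": 0, "az": 0.36, "claw": 87},
    {"tx": -300, "ty": 300, "tz": -180, "ax": 0, "ay": 0, "az": 0.4, "claw": 87},
    {"tx": -300, "ty": 300, "tz": -180, "ax": 0, "ay": 0, "az": 0.43, "claw": 87},
    {"tx": -300, "ty": 300, "tz": -180, "ax": 0, "ay": 0, "az": 0.43, "claw": 87},
  ],
)

```text
time_s: 2.25
tcp_pos: [0.4105, -0.1654, 0.4047]
ee_rot: [[-1.0, -0.007, 0.005], [-0.007, 1.0, 0.0], [-0.005, 0.0, -1.0]]
wrist_force: [-0.2, -1.0, 0.8]
gripper_width: 0.999
gripper_force: 0.0
```

```bash
python3 - <<'E'
from h import *
np.set_printoptions(precision=4,suppress=True)
s=sense(); print(s['time_s'],s['tcp_pos'],s['ee_rot'],s['joints'])
im=capture('wrist'); cv2.imwrite('pics/w1.png',im); K,d,T=cam('wrist')
for l in ['bench_saw','fence_face','guard_handle','blade_guard']:
    for q in recognise(l,'wrist')[:2]: print(l,round(q['confidence'],2),T[:3,:3]@np.array(q['xyz'])+T[:3,3])
E
```

```text
2.25 [ 0.4105 -0.1654  0.4047] [[-1.     -0.0075  0.0053]
 [-0.0075  1.      0.0004]
 [-0.0053  0.0004 -1.    ]] [ -0.798   -1.0568  -2.9759  -0.0285 -87.7758 -88.7725]
bench_saw 0.61 [ 0.4776 -0.1444  0.0944]
fence_face 0.93 [ 0.4475 -0.2476  0.1274]
fence_face 0.17 [0.4739 0.3304 0.0157]
guard_handle 0.61 [ 0.6138 -0.1039  0.1377]
blade_guard 0.7 [ 0.6184 -0.104   0.1329]
```

View pics/w1.png

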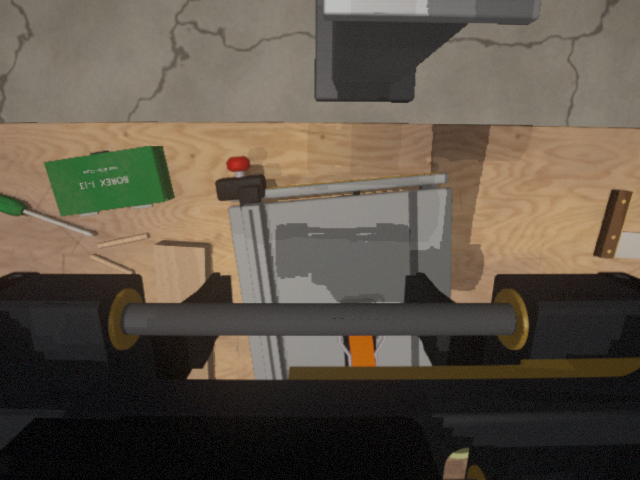

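The wrist view shows the table's front edge running from (265,203) to (450,188), the fence at x 245–268 with its red knob at (238,165), and the guard's orange spine at (360,350). I'll rectify the table region to measure it.

```bash
cat >> h.py <<'E'
def ortho(im,C,x0,x1,y0,y1,z,s):
    # rows: x1 (top) -> x0, cols: y1 (left) -> y0, s px per mm
    X,Y=np.meshgrid(np.arange(x1,x0,-1e-3/s),np.arange(y1,y0,-1e-3/s),indexing='ij')
    p=proj('',np.stack([X,Y,np.full_like(X,z)],-1).reshape(-1,3),C).reshape(*X.shape,2).astype(np.float32)
    return cv2.remap(im,p[...,0],p[...,1],cv2.INTER_CUBIC)
E
python3 - <<'E'
from h import *
im=cv2.imread('pics/w1.png'); C=cam('wrist')
o=ortho(im,C,.25,.49,-.32,0.0,.095,2.5)
for k in range(0,8): 
    cv2.putText(o,f'{-.04*k:.2f}',(100*k,10),0,.35,(0,0,255)); 
    cv2.putText(o,f'{.49-.04*k:.2f}',(0,100*k+5),0,.35,(0,255,0))
print(o.shape); cv2.imwrite('pics/o1.png',o)
E
```

```text
(600, 800, 3)
```

View pics/o1.png

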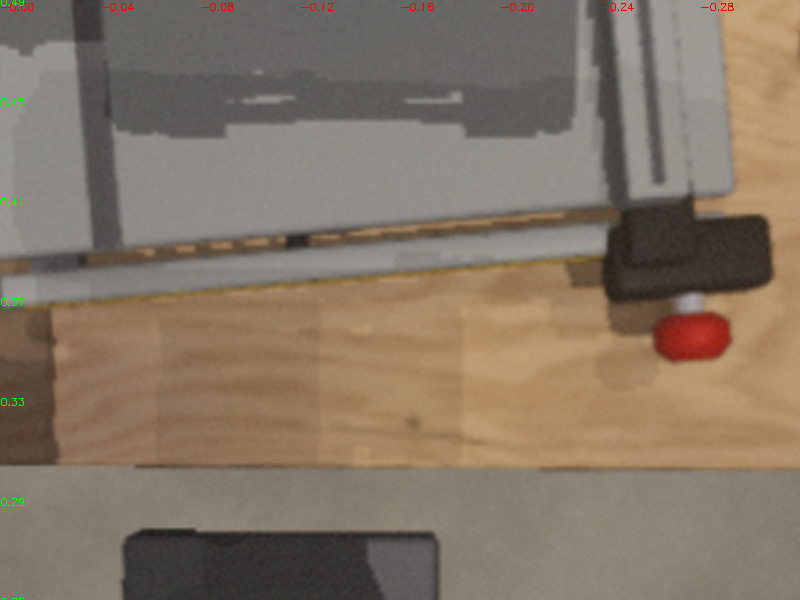

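The rectified view shows the table's front-right corner at (733,193) and the front edge sloping 4–5°. The fence's dark working face is at columns 594–625, from which I'll fit the edges.

```bash
python3 - <<'E'
from h import *
np.set_printoptions(precision=4,suppress=True)
im=cv2.imread('pics/w1.png'); C=cam('wrist')
s=4; x1,y1=.49,0.0
g=cv2.GaussianBlur(cv2.cvtColor(ortho(im,C,.25,.49,-.32,0.0,.095,s),cv2.COLOR_BGR2GRAY),(0,0),2).astype(float)
for r in (40,120,200,280): print(r,[int(v) for v in g[r,900:1100:6]])
def fit(p):
    p=np.array(p); 
    for _ in range(4):
        c=np.polyfit(p[:,0],p[:,1],1); e=abs(np.polyval(c,p[:,0])-p[:,1]); p=p[e<max(2*np.median(e),.0003)]
    return c,len(p),e.max()
# front edge: bright(table)->dark going down, cols y -0.06..-.23
pts=[]
gy=np.diff(g,axis=0)
for c in range(220,960,6):
    r0=int(258*1.6-(c/1.6)*50/610*1.6); w=gy[r0-20:r0+20,c]; r=r0-20+w.argmin(); pts.append((y1-c*1e-3/s,x1-(r+.5)*1e-3/s))
c,n,e=fit(pts); print('front x=a*y+b',c,n,e,'yaw',np.degrees(-np.arctan(c[0])))
gx=np.diff(g,axis=1)
def vert(cA,cB,sign,z,name,hw=8):
    pts=[]
    for r in range(8,300,4):
        c0=int((cA+(cB-cA)*r/(200*1.6))*1.0); w=sign*gx[r,c0-hw:c0+hw]; k=c0-hw+w.argmax(); pts.append((x1-(r+.5)*1e-3/s,y1-(k+.5)*1e-3/s))
    # correct to plane z by rays
    P=np.c_[np.array(pts),np.full(len(pts),.095)]; uv=proj('',P,C); Q=pix2plane('',uv,z,C)
    c,n,e=fit(Q[:,:2]); print(name,'y=a*x+b',c,n,e,'yaw',np.degrees(np.arctan(c[0])),'y@.45',np.polyval(c,.45))
vert(719*1.6,733*1.6,-1,.095,'tableR?',12)
vert(719*1.6,733*1.6,1,.095,'tableR?',12)
vert(594*1.6,609*1.6,-1,.095,'foot')
vert(608*1.6,626*1.6,1,.129,'top')
E
```

```text
40 [103, 103, 103, 107, 127, 143, 140, 134, 112, 84, 72, 68, 70, 89, 128, 154, 157, 157, 157, 151, 129, 98, 91, 103, 136, 153, 153, 153, 154, 151, 146, 150, 154, 153]
120 [103, 102, 102, 112, 138, 153, 150, 141, 136, 125, 94, 72, 66, 69, 84, 116, 141, 148, 147, 150, 148, 133, 101, 89, 101, 128, 150, 156, 154, 154, 152, 148, 150, 153]
200 [93, 96, 111, 137, 147, 144, 144, 145, 137, 129, 123, 97, 72, 68, 71, 79, 107, 138, 149, 150, 151, 147, 132, 104, 86, 91, 116, 142, 147, 147, 147, 145, 140, 142]
280 [145, 146, 145, 145, 145, 144, 146, 148, 147, 141, 130, 111, 81, 69, 69, 68, 78, 103, 132, 147, 148, 150, 150, 139, 113, 89, 88, 109, 137, 147, 146, 147, 145, 142]
front x=a*y+b [-0.0822  0.3859] 124 0.0036106294256489924 yaw 4.6968109274436785
tableR? y=a*x+b [ 0.0998 -0.3336] 56 0.0007500564971750778 yaw 5.698200204162455 y@.45 -0.28871127306968
tableR? y=a*x+b [ 0.0792 -0.327 ] 37 0.0004740334152659731 yaw 4.52857144342489 y@.45 -0.29131672880821097
foot y=a*x+b [ 0.0828 -0.2763] 56 0.000800045860758436 yaw 4.733201951180321 y@.45 -0.23904695133828366
top y=a*x+b [ 0.0935 -0.2835] 61 0.000351062115447498 yaw 5.343900518231714 y@.45 -0.24135762962972687
```

Request:
servo_tool(
  deltas=[
    {"tx": -4, "ty": 41, "tz": 4, "ax": 0, "ay": 0, "az": 0, "claw": 87},
    {"tx": -8, "ty": 82, "tz": 8, "ax": 0, "ay": 0, "az": 0, "claw": 87},
    {"tx": -12, "ty": 123, "tz": 12, "ax": 0, "ay": 0, "az": 0, "claw": 87},
    {"tx": -16, "ty": 164, "tz": 16, "ax": 0, "ay": 0, "az": 0, "claw": 87},
    {"tx": -20, "ty": 205, "tz": 20, "ax": 0, "ay": 0, "az": 0, "claw": 87},
    {"tx": -24, "ty": 246, "tz": 24, "ax": 0, "ay": 0, "az": 0, "claw": 87},
    {"tx": -28, "ty": 287, "tz": 28, "ax": 0, "ay": 0, "az": 0, "claw": 87},
    {"tx": -32, "ty": 328, "tz": 32, "ax": 0, "ay": 0, "az": 0, "claw": 87},
    {"tx": -36, "ty": 369, "tz": 36, "ax": 0, "ay": 0, "az": 0, "claw": 87},
    {"tx": -40, "ty": 410, "tz": 40, "ax": 0, "ay": 0, "az": 0, "claw": 87},
    {"tx": -44, "ty": 451, "tz": 44, "ax": 0, "ay": 0, "az": 0, "claw": 87},
    {"tx": -48, "ty": 480, "tz": 48, "ax": 0, "ay": 0, "az": 0, "claw": 87},
  ],
)

```text
time_s: 3.5
tcp_pos: [0.4565, 0.3119, 0.3532]
ee_rot: [[-1.0, -0.0, -0.001], [-0.0, 1.0, -0.001], [0.001, -0.001, -1.0]]
wrist_force: [1.2, -0.8, 0.5]
gripper_width: 1.0
gripper_force: 0.0
```

Request:
servo_tool(
  deltas=[
    {"tx": 0, "ty": 20, "tz": 25, "ax": 0, "ay": 0, "az": 0, "claw": 87},
    {"tx": 0, "ty": 20, "tz": 50, "ax": 0, "ay": 0, "az": 0, "claw": 87},
    {"tx": 0, "ty": 20, "tz": 50, "ax": 0, "ay": 0, "az": 0, "claw": 87},
    {"tx": 0, "ty": 20, "tz": 50, "ax": 0, "ay": 0, "az": 0, "claw": 87},
    {"tx": 0, "ty": 20, "tz": 50, "ax": 0, "ay": 0, "az": 0, "claw": 87},
  ],
)

```text
time_s: 3.92
tcp_pos: [0.457, 0.3295, 0.306]
ee_rot: [[-1.0, 0.0, 0.002], [0.0, 1.0, 0.001], [-0.002, 0.001, -1.0]]
wrist_force: [0.4, 0.1, -0.1]
gripper_width: 1.002
gripper_force: 0.0
```

```bash
python3 - <<'E'
from h import *
np.set_printoptions(precision=4,suppress=True)
s=sense(); print(s['time_s'],s['tcp_pos'],s['ee_rot'],s['joints'])
C=cam('wrist'); im=capture('wrist'); cv2.imwrite('pics/w2.png',im)
T=C[2]
for l in ['try_square','stock_middle','trigger_clamp']:
    for q in recognise(l,'wrist')[:1]: print(l,round(q['confidence'],2),T[:3,:3]@np.array(q['xyz'])+T[:3,3])
o=ortho(im,C,.36,.56,.26,.58,.018,2.5)
for k in range(0,8): 
    cv2.putText(o,f'{.58-.04*k:.2f}',(100*k,10),0,.35,(0,0,255)); 
    cv2.putText(o,f'{.56-.04*k:.2f}',(0,100*k+5),0,.35,(0,255,0))
cv2.imwrite('pics/o2.png',o)
E
```

```text
3.9167 [0.457  0.3295 0.306 ] [[-1.      0.0002  0.002 ]
 [ 0.0002  1.      0.0006]
 [-0.002   0.0006 -1.    ]] [  52.3086   13.2345   -0.2268    0.0739  -76.4426 -142.3349]
try_square 0.94 [0.4941 0.3922 0.0103]
stock_middle 0.7 [0.4867 0.3949 0.0088]
trigger_clamp 0.66 [0.6736 0.3337 0.023 ]
```

View pics/o2.png

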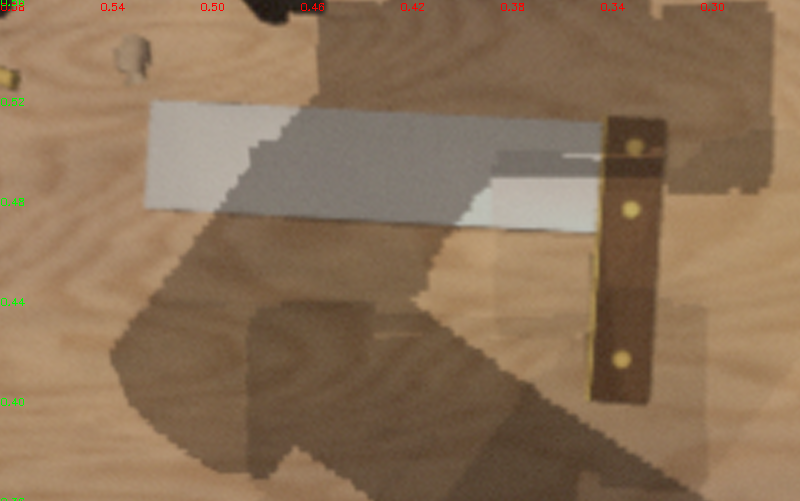

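The rectified view shows the stock's top corners at (605,118), (667,121), (650,404) and (590,401). The blade runs left to about x=148, so the stock centre is at about (0.456, 0.329), yawed about -3°. I'll go down to grasp it.

Request:
servo_tool(
  deltas=[
    {"tx": 3, "ty": 0, "tz": 40, "ax": 0, "ay": 0, "az": 0.026, "claw": 60},
    {"tx": 6, "ty": -0.5, "tz": 80, "ax": 0, "ay": 0, "az": 0.052, "claw": 60},
    {"tx": 7.5, "ty": -0.5, "tz": 120, "ax": 0, "ay": 0, "az": 0.052, "claw": 60},
    {"tx": 7.5, "ty": -0.5, "tz": 160, "ax": 0, "ay": 0, "az": 0.052, "claw": 60},
    {"tx": 7.5, "ty": -0.5, "tz": 200, "ax": 0, "ay": 0, "az": 0.052, "claw": 60},
    {"tx": 7.5, "ty": -0.5, "tz": 235, "ax": 0, "ay": 0, "az": 0.052, "claw": 60},
    {"tx": 7.5, "ty": -0.5, "tz": 260, "ax": 0, "ay": 0, "az": 0.052, "claw": 60},
    {"tx": 7.5, "ty": -0.5, "tz": 280, "ax": 0, "ay": 0, "az": 0.052, "claw": 60},
    {"tx": 7.5, "ty": -0.5, "tz": 290, "ax": 0, "ay": 0, "az": 0.052, "claw": 60},
    {"tx": 7.5, "ty": -0.5, "tz": 296, "ax": 0, "ay": 0, "az": 0.052, "claw": 60},
    {"tx": 7.5, "ty": -0.5, "tz": 296, "ax": 0, "ay": 0, "az": 0.052, "claw": 60},
    {"tx": 7.5, "ty": -0.5, "tz": 296, "ax": 0, "ay": 0, "az": 0.052, "claw": 60},
  ],
)

```text
time_s: 5.12
tcp_pos: [0.4489, 0.3308, 0.0097]
ee_rot: [[-0.999, 0.05, 0.002], [0.05, 0.999, 0.002], [-0.002, 0.002, -1.0]]
wrist_force: [-0.0, 0.2, -0.4]
gripper_width: 0.69
gripper_force: 0.0
```

Request:
servo_tool(
  deltas=[
    {"tx": 0, "ty": -1.5, "tz": 4, "ax": 0, "ay": 0, "az": 0, "claw": 60},
    {"tx": 0, "ty": -1.5, "tz": 6.5, "ax": 0, "ay": 0, "az": 0, "claw": 40},
    {"tx": 0, "ty": -1.5, "tz": 6.5, "ax": 0, "ay": 0, "az": 0, "claw": 15},
    {"tx": 0, "ty": -1.5, "tz": 6.5, "ax": 0, "ay": 0, "az": 0, "claw": 5},
    {"tx": 0, "ty": -1.5, "tz": 6.5, "ax": 0, "ay": 0, "az": 0, "claw": 0},
    {"tx": 0, "ty": -1.5, "tz": 6.5, "ax": 0, "ay": 0, "az": 0, "claw": 0},
    {"tx": 0, "ty": -1.5, "tz": 6.5, "ax": 0, "ay": 0, "az": 0, "claw": 0},
    {"tx": 0, "ty": -1.5, "tz": 6.5, "ax": 0, "ay": 0, "az": 0, "claw": 0},
  ],
)

```text
time_s: 5.78
tcp_pos: [0.4481, 0.3287, 0.0021]
ee_rot: [[-0.999, 0.05, 0.0], [0.05, 0.999, 0.0], [-0.0, 0.0, -1.0]]
wrist_force: [-0.1, 0.8, 0.4]
gripper_width: 0.271
gripper_force: 29.8
```

Request:
servo_tool(
  deltas=[
    {"tx": 0, "ty": 0, "tz": -5, "ax": 0, "ay": 0, "az": 0, "claw": 0},
    {"tx": 0, "ty": 0, "tz": -15, "ax": 0, "ay": 0, "az": 0, "claw": 0},
    {"tx": 0, "ty": 0, "tz": -30, "ax": 0, "ay": 0, "az": 0, "claw": 0},
    {"tx": 0, "ty": 0, "tz": -50, "ax": 0, "ay": 0, "az": -0.02, "claw": 0},
    {"tx": 0, "ty": 0, "tz": -75, "ax": 0, "ay": 0, "az": -0.04, "claw": 0},
    {"tx": 0, "ty": 0, "tz": -100, "ax": 0, "ay": 0, "az": -0.06, "claw": 0},
    {"tx": 0, "ty": 0, "tz": -125, "ax": 0, "ay": 0, "az": -0.08, "claw": 0},
    {"tx": 0, "ty": 0, "tz": -150, "ax": 0, "ay": 0, "az": -0.1, "claw": 0},
    {"tx": 0, "ty": 0, "tz": -175, "ax": 0, "ay": 0, "az": -0.12, "claw": 0},
    {"tx": 0, "ty": 0, "tz": -195, "ax": 0, "ay": 0, "az": -0.135, "claw": 0},
    {"tx": 0, "ty": 0, "tz": -200, "ax": 0, "ay": 0, "az": -0.135, "claw": 0},
    {"tx": 0, "ty": 0, "tz": -200, "ax": 0, "ay": 0, "az": -0.135, "claw": 0},
  ],
)

```text
time_s: 6.78
tcp_pos: [0.4482, 0.3288, 0.2038]
ee_rot: [[-0.996, -0.084, 0.002], [-0.084, 0.996, 0.003], [-0.002, 0.003, -1.0]]
wrist_force: [0.1, -0.5, -3.9]
gripper_width: 0.275
gripper_force: 29.8
```

```bash
python3 - <<'E'
from h import *
np.set_printoptions(precision=4,suppress=True)
s=sense(); print(s['time_s'],s['tcp_pos'],s['ee_rot'],s['gripper_width'],s['wrist_force'],s['moment'])
a=capture('wrist')[60:,:]; b=capture('scene')[120:420,120:420]
b=cv2.resize(b,None,fx=1.4,fy=1.4); o=np.zeros((420,800,3),np.uint8); o[:,:420]=b[:420,:420]; a2=cv2.resize(a,(380,250)); o[:250,420:]=a2
cv2.imwrite('pics/c1.png',o)
E
```

```text
6.7833 [0.4482 0.3288 0.2038] [[-0.9965 -0.0841  0.0019]
 [-0.0841  0.9964  0.0029]
 [-0.0021  0.0027 -1.    ]] 0.2752902318276902 [ 0.0516 -0.5014 -3.8528] [-0.1282  0.0343 -0.0216]
```

View pics/c1.png

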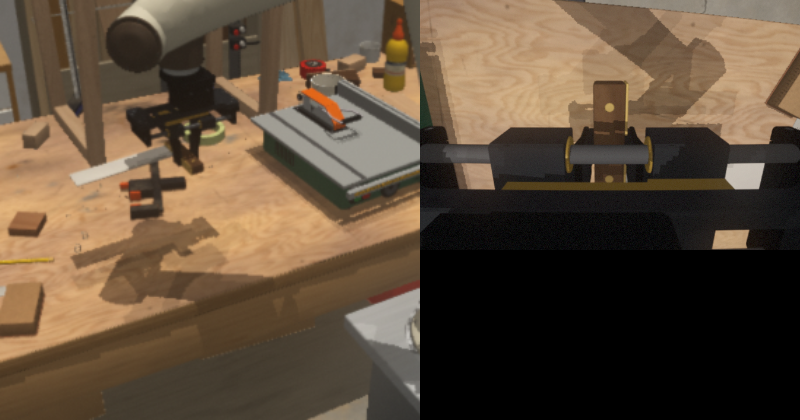

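The square is held with its blade level and the stock in the fingers. I'll carry it over to the saw.

Request:
servo_tool(
  deltas=[
    {"tx": 1, "ty": -10, "tz": 0, "ax": 0, "ay": 0, "az": 0, "claw": 0},
    {"tx": 2, "ty": -30, "tz": 0, "ax": 0, "ay": 0, "az": 0, "claw": 0},
    {"tx": 4, "ty": -60, "tz": 0, "ax": 0, "ay": 0, "az": 0, "claw": 0},
    {"tx": 6, "ty": -92, "tz": 0, "ax": 0, "ay": 0, "az": 0, "claw": 0},
    {"tx": 9, "ty": -126, "tz": 0, "ax": 0, "ay": 0, "az": 0, "claw": 0},
    {"tx": 11, "ty": -160, "tz": 0, "ax": 0, "ay": 0, "az": 0, "claw": 0},
    {"tx": 13, "ty": -194, "tz": 0, "ax": 0, "ay": 0, "az": 0, "claw": 0},
    {"tx": 16, "ty": -228, "tz": 0, "ax": 0, "ay": 0, "az": 0, "claw": 0},
    {"tx": 18, "ty": -262, "tz": 0, "ax": 0, "ay": 0, "az": 0, "claw": 0},
    {"tx": 20, "ty": -296, "tz": 0, "ax": 0, "ay": 0, "az": 0, "claw": 0},
    {"tx": 23, "ty": -330, "tz": 0, "ax": 0, "ay": 0, "az": 0, "claw": 0},
    {"tx": 25, "ty": -364, "tz": 0, "ax": 0, "ay": 0, "az": 0, "claw": 0},
  ],
)

```text
time_s: 7.88
tcp_pos: [0.4521, -0.0386, 0.2007]
ee_rot: [[-0.996, -0.084, -0.003], [-0.084, 0.996, -0.001], [0.003, -0.0, -1.0]]
wrist_force: [0.9, -0.7, -3.3]
gripper_width: 0.271
gripper_force: 29.8
```

Request:
servo_tool(
  deltas=[
    {"tx": 2, "ty": -32, "tz": 0, "ax": 0, "ay": 0, "az": 0, "claw": 0},
    {"tx": 4, "ty": -62, "tz": 0, "ax": 0, "ay": 0, "az": 0, "claw": 0},
    {"tx": 6, "ty": -90, "tz": 0, "ax": 0, "ay": 0, "az": 0, "claw": 0},
    {"tx": 8, "ty": -115, "tz": 0, "ax": 0, "ay": 0, "az": 0, "claw": 0},
    {"tx": 10, "ty": -135, "tz": 0, "ax": 0, "ay": 0, "az": 0, "claw": 0},
    {"tx": 11, "ty": -148, "tz": 0, "ax": 0, "ay": 0, "az": 0, "claw": 0},
    {"tx": 11, "ty": -156, "tz": 0, "ax": 0, "ay": 0, "az": 0, "claw": 0},
    {"tx": 11, "ty": -156, "tz": 0, "ax": 0, "ay": 0, "az": 0, "claw": 0},
    {"tx": 11, "ty": -156, "tz": 0, "ax": 0, "ay": 0, "az": 0, "claw": 0},
  ],
)

```text
time_s: 8.63
tcp_pos: [0.4554, -0.1927, 0.2011]
ee_rot: [[-0.996, -0.084, -0.002], [-0.084, 0.996, 0.0], [0.002, 0.001, -1.0]]
wrist_force: [-0.2, -0.1, -2.5]
gripper_width: 0.274
gripper_force: 29.8
```

Request:
servo_tool(
  deltas=[
    {"tx": 0, "ty": 0, "tz": 15, "ax": 0, "ay": 0, "az": 0, "claw": 0},
    {"tx": 0, "ty": 0, "tz": 35, "ax": 0, "ay": 0, "az": 0, "claw": 0},
    {"tx": 0, "ty": 0, "tz": 52, "ax": 0, "ay": 0, "az": 0, "claw": 0},
    {"tx": 0, "ty": 0, "tz": 66, "ax": 0, "ay": 0, "az": 0, "claw": 0},
    {"tx": 0, "ty": 0, "tz": 76, "ax": 0, "ay": 0, "az": 0, "claw": 0},
    {"tx": 0, "ty": 0, "tz": 84, "ax": 0, "ay": 0, "az": 0, "claw": 0},
    {"tx": 0, "ty": 0, "tz": 90, "ax": 0, "ay": 0, "az": 0, "claw": 0},
    {"tx": 0, "ty": 0, "tz": 90, "ax": 0, "ay": 0, "az": 0, "claw": 0},
    {"tx": 0, "ty": 0, "tz": 90, "ax": 0, "ay": 0, "az": 0, "claw": 0},
  ],
)

```text
time_s: 9.38
tcp_pos: [0.4564, -0.1924, 0.1122]
ee_rot: [[-0.996, -0.085, 0.0], [-0.085, 0.996, -0.0], [-0.0, -0.0, -1.0]]
wrist_force: [-0.3, 0.1, -2.6]
gripper_width: 0.271
gripper_force: 29.8
```

```bash
python3 - <<'E'
from h import *
np.set_printoptions(precision=4,suppress=True)
s=sense(); print(s['time_s'],s['tcp_pos'],s['wrist_force'],s['moment'])
a=capture('wrist'); C=cam('scene'); b=capture('scene')[130:290,270:490]
o=np.zeros((480,800,3),np.uint8); o[:300,:400]=cv2.resize(a,(400,300)); o[:291,400:]=cv2.resize(b,(400,291)); cv2.imwrite('pics/c2.png',o)
E
```

```text
9.3833 [ 0.4564 -0.1924  0.1122] [-0.3028  0.1362 -2.576 ] [-0.2089  0.0149 -0.0186]
```

View pics/c2.png

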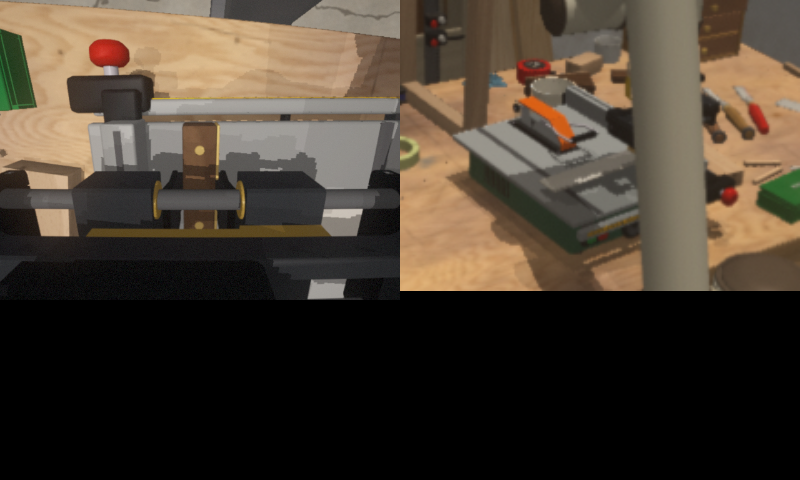

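The stock hangs clear of the fence with a gap on its left and its near end just inside the table's front edge. I'll lower it and release.

Request:
servo_tool(
  deltas=[
    {"tx": -4, "ty": 0, "tz": 4, "ax": 0, "ay": 0, "az": 0, "claw": 0},
    {"tx": -8, "ty": 0, "tz": 8, "ax": 0, "ay": 0, "az": 0, "claw": 0},
    {"tx": -8, "ty": 0, "tz": 11, "ax": 0, "ay": 0, "az": 0, "claw": 0},
    {"tx": -8, "ty": 0, "tz": 13, "ax": 0, "ay": 0, "az": 0, "claw": 0},
    {"tx": -8, "ty": 0, "tz": 14, "ax": 0, "ay": 0, "az": 0, "claw": 0},
    {"tx": -8, "ty": 0, "tz": 14, "ax": 0, "ay": 0, "az": 0, "claw": 0},
    {"tx": -8, "ty": 0, "tz": 14, "ax": 0, "ay": 0, "az": 0, "claw": 0},
  ],
)

```text
time_s: 10.07
tcp_pos: [0.4641, -0.192, 0.098]
ee_rot: [[-0.996, -0.085, -0.0], [-0.085, 0.996, -0.0], [0.0, -0.0, -1.0]]
wrist_force: [0.3, -0.5, -3.6]
gripper_width: 0.274
gripper_force: 29.8
```

Request:
servo_tool(
  deltas=[
    {"tx": 0, "ty": 0, "tz": 1, "ax": 0, "ay": 0, "az": 0, "claw": 0},
    {"tx": 0, "ty": 0, "tz": 1.5, "ax": 0, "ay": 0, "az": 0, "claw": 0},
    {"tx": 0, "ty": 0, "tz": 1.5, "ax": 0, "ay": 0, "az": 0, "claw": 0},
    {"tx": 0, "ty": 0, "tz": 1, "ax": 0, "ay": 0, "az": 0, "claw": 30},
    {"tx": 0, "ty": 0, "tz": 0, "ax": 0, "ay": 0, "az": 0, "claw": 36},
    {"tx": 0, "ty": 0, "tz": 0, "ax": 0, "ay": 0, "az": 0, "claw": 36},
    {"tx": 0, "ty": 0, "tz": -5, "ax": 0, "ay": 0, "az": 0, "claw": 36},
    {"tx": 0, "ty": 0, "tz": -15, "ax": 0, "ay": 0, "az": 0, "claw": 36},
    {"tx": 0, "ty": 0, "tz": -30, "ax": 0, "ay": 0, "az": 0, "claw": 36},
    {"tx": 0, "ty": 0, "tz": -50, "ax": 0, "ay": 0, "az": 0, "claw": 36},
    {"tx": 0, "ty": 0, "tz": -60, "ax": 0, "ay": 0, "az": 0, "claw": 36},
    {"tx": 0, "ty": 0, "tz": -60, "ax": 0, "ay": 0, "az": 0, "claw": 36},
  ],
)

```text
time_s: 11.07
tcp_pos: [0.466, -0.1923, 0.1608]
ee_rot: [[-0.996, -0.085, 0.006], [-0.085, 0.996, -0.001], [-0.006, -0.002, -1.0]]
wrist_force: [0.7, 0.4, -0.3]
gripper_width: 0.413
gripper_force: 0.0
```

Request:
servo_tool(
  deltas=[
    {"tx": 2, "ty": 4, "tz": 0, "ax": 0, "ay": 0, "az": -0.12, "claw": 15},
    {"tx": 4, "ty": 8, "tz": 0, "ax": 0, "ay": 0, "az": -0.24, "claw": 15},
    {"tx": 6, "ty": 12, "tz": 0, "ax": 0, "ay": 0, "az": -0.36, "claw": 15},
    {"tx": 8, "ty": 16, "tz": 0, "ax": 0, "ay": 0, "az": -0.48, "claw": 15},
    {"tx": 10, "ty": 20, "tz": 0, "ax": 0, "ay": 0, "az": -0.6, "claw": 15},
    {"tx": 12, "ty": 24, "tz": 0, "ax": 0, "ay": 0, "az": -0.72, "claw": 15},
    {"tx": 14, "ty": 28, "tz": 0, "ax": 0, "ay": 0, "az": -0.84, "claw": 15},
    {"tx": 14, "ty": 32, "tz": 0, "ax": 0, "ay": 0, "az": -0.96, "claw": 15},
    {"tx": 14, "ty": 34, "tz": 0, "ax": 0, "ay": 0, "az": -1.08, "claw": 15},
    {"tx": 14, "ty": 34, "tz": 0, "ax": 0, "ay": 0, "az": -1.2, "claw": 15},
    {"tx": 14, "ty": 34, "tz": 0, "ax": 0, "ay": 0, "az": -1.32, "claw": 15},
    {"tx": 14, "ty": 34, "tz": 0, "ax": 0, "ay": 0, "az": -1.44, "claw": 15},
  ],
)

```text
time_s: 12.07
tcp_pos: [0.4468, -0.1591, 0.1571]
ee_rot: [[-0.04, -0.999, -0.001], [-0.999, 0.04, 0.0], [-0.0, 0.001, -1.0]]
wrist_force: [-1.0, 0.3, 1.1]
gripper_width: 0.174
gripper_force: 0.0
```

Request:
servo_tool(
  deltas=[
    {"tx": 0, "ty": 0, "tz": 0, "ax": 0, "ay": 0, "az": -0.12, "claw": 15},
    {"tx": 0, "ty": 0, "tz": 0, "ax": 0, "ay": 0, "az": -0.131, "claw": 15},
    {"tx": 0, "ty": 0, "tz": 0, "ax": 0, "ay": 0, "az": -0.131, "claw": 15},
    {"tx": 0, "ty": 0, "tz": 0, "ax": 0, "ay": 0, "az": -0.131, "claw": 15},
  ],
)

```text
time_s: 12.4
tcp_pos: [0.4471, -0.1593, 0.1576]
ee_rot: [[0.082, -0.997, -0.001], [-0.997, -0.082, 0.0], [-0.0, 0.001, -1.0]]
wrist_force: [-0.3, -0.8, 0.1]
gripper_width: 0.173
gripper_force: 0.0
```

```bash
python3 - <<'E'
from h import *
np.set_printoptions(precision=4,suppress=True)
s=sense(); print(s['time_s'],s['tcp_pos'],s['ee_rot'],s['joints'])
C=cam('wrist'); a=capture('wrist')
cv2.imwrite('pics/w3.png',a)
E
```

```text
12.4 [ 0.4471 -0.1593  0.1576] [[ 0.0823 -0.9966 -0.0008]
 [-0.9966 -0.0823  0.0002]
 [-0.0002  0.0008 -1.    ]] [  0.0602  11.0384 -25.4742  -0.0123 -53.5343   4.6679]
```

View pics/w3.png

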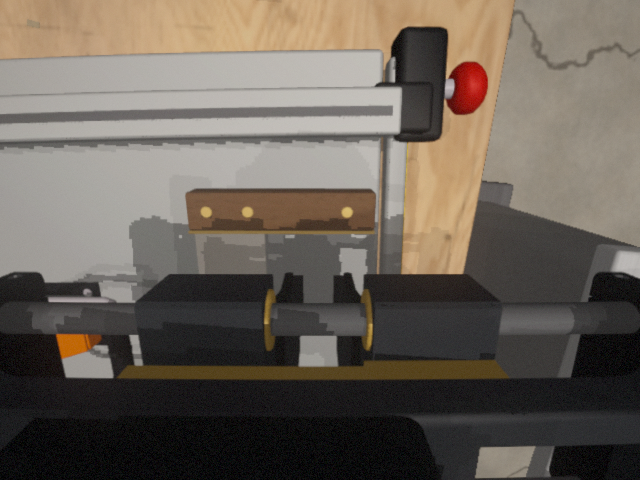

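The wrist view shows the stock at columns 188–375, rows 190–230, parallel to the fence face at rows 135–145. The fingers, at columns 285–355, are over the free inner side. I'll go down and push with tool +x towards the fence.

Request:
servo_tool(
  deltas=[
    {"tx": 0, "ty": 0, "tz": 20, "ax": 0, "ay": 0, "az": 0, "claw": 15},
    {"tx": 0, "ty": 0, "tz": 40, "ax": 0, "ay": 0, "az": 0, "claw": 15},
    {"tx": 0, "ty": 0, "tz": 52, "ax": 0, "ay": 0, "az": 0, "claw": 15},
    {"tx": 0, "ty": 0, "tz": 57, "ax": 0, "ay": 0, "az": 0, "claw": 15},
    {"tx": 0, "ty": 0, "tz": 57, "ax": 0, "ay": 0, "az": 0, "claw": 15},
    {"tx": 4, "ty": 0, "tz": 57, "ax": 0, "ay": 0, "az": 0, "claw": 15},
    {"tx": 8, "ty": 0, "tz": 57, "ax": 0, "ay": 0, "az": 0, "claw": 15},
    {"tx": 12, "ty": 0, "tz": 57, "ax": 0, "ay": 0, "az": 0, "claw": 15},
    {"tx": 16, "ty": 0, "tz": 57, "ax": 0, "ay": 0, "az": 0, "claw": 15},
    {"tx": 20, "ty": 0, "tz": 57, "ax": 0, "ay": 0, "az": 0, "claw": 15},
    {"tx": 24, "ty": 0, "tz": 57, "ax": 0, "ay": 0, "az": 0, "claw": 15},
    {"tx": 28, "ty": 0, "tz": 57, "ax": 0, "ay": 0, "az": 0, "claw": 15},
  ],
)

```text
time_s: 13.45
tcp_pos: [0.4503, -0.1874, 0.1017]
ee_rot: [[0.085, -0.996, 0.002], [-0.996, -0.085, 0.0], [-0.0, -0.002, -1.0]]
wrist_force: [-0.6, 5.0, 4.0]
gripper_width: 0.17
gripper_force: 2.5
```

Request:
servo_tool(
  deltas=[
    {"tx": 3, "ty": 0, "tz": 0, "ax": 0, "ay": 0, "az": 0, "claw": 15},
    {"tx": 6, "ty": 0, "tz": 0, "ax": 0, "ay": 0, "az": 0, "claw": 15},
    {"tx": 9, "ty": 0, "tz": 0, "ax": 0, "ay": 0, "az": 0, "claw": 15},
    {"tx": 12, "ty": 0, "tz": 0, "ax": 0, "ay": 0, "az": 0, "claw": 15},
    {"tx": 13, "ty": 0, "tz": 0, "ax": 0, "ay": 0, "az": 0, "claw": 15},
    {"tx": 13, "ty": 0, "tz": 0, "ax": 0, "ay": 0, "az": 0, "claw": 15},
  ],
)

```text
time_s: 13.95
tcp_pos: [0.452, -0.2001, 0.1015]
ee_rot: [[0.085, -0.996, 0.003], [-0.996, -0.085, 0.0], [0.0, -0.003, -1.0]]
wrist_force: [1.1, 5.3, 3.6]
gripper_width: 0.169
gripper_force: 2.8
```

Request:
servo_tool(
  deltas=[
    {"tx": 2, "ty": 0, "tz": 0, "ax": 0, "ay": 0, "az": 0, "claw": 15},
    {"tx": 4, "ty": 0, "tz": 0, "ax": 0, "ay": 0, "az": 0, "claw": 15},
    {"tx": 5, "ty": 0, "tz": 0, "ax": 0, "ay": 0, "az": 0, "claw": 15},
    {"tx": 6, "ty": 0, "tz": 0, "ax": 0, "ay": 0, "az": 0, "claw": 15},
    {"tx": 6, "ty": 0, "tz": 0, "ax": 0, "ay": 0, "az": 0, "claw": 15},
  ],
)

```text
time_s: 14.37
tcp_pos: [0.4523, -0.2019, 0.1015]
ee_rot: [[0.084, -0.996, 0.002], [-0.996, -0.084, 0.006], [-0.006, -0.003, -1.0]]
wrist_force: [-0.8, 26.0, 10.5]
gripper_width: 0.171
gripper_force: 13.6
```

Request:
servo_tool(
  deltas=[
    {"tx": -4, "ty": 0, "tz": 0, "ax": 0, "ay": 0, "az": 0, "claw": 15},
    {"tx": -8, "ty": 0, "tz": 0, "ax": 0, "ay": 0, "az": 0, "claw": 15},
    {"tx": -14, "ty": 0, "tz": 0, "ax": 0, "ay": 0, "az": 0, "claw": 15},
    {"tx": -20, "ty": 0, "tz": -5, "ax": 0, "ay": 0, "az": 0, "claw": 15},
    {"tx": -24, "ty": 0, "tz": -30, "ax": 0, "ay": 0, "az": 0, "claw": 15},
    {"tx": -24, "ty": 0, "tz": -50, "ax": 0, "ay": 0, "az": 0, "claw": 15},
    {"tx": -24, "ty": 0, "tz": -50, "ax": 0, "ay": 0, "az": 0, "claw": 15},
    {"tx": -24, "ty": 0, "tz": -50, "ax": 0, "ay": 0, "az": 0, "claw": 15},
  ],
)

```text
time_s: 15.03
tcp_pos: [0.4497, -0.1824, 0.1521]
ee_rot: [[0.085, -0.996, 0.002], [-0.996, -0.085, -0.0], [0.001, -0.002, -1.0]]
wrist_force: [-1.0, 0.7, -1.1]
gripper_width: 0.175
gripper_force: 0.0
```

```bash
python3 - <<'E'
from h import *
np.set_printoptions(precision=4,suppress=True)
s=sense(); print(s['time_s'],s['tcp_pos'],s['joints'])
C=cam('wrist'); a=capture('wrist'); cv2.imwrite('pics/w4raw.png',a)
cv2.imwrite('pics/w4.png',cv2.resize(a[60:290,60:460],(800,460),interpolation=cv2.INTER_CUBIC))
E
```

```text
15.0333 [ 0.4497 -0.1824  0.1521] [ -2.8447  12.3239 -24.692    0.0209 -52.8434   7.6834]
```

View pics/w4.png

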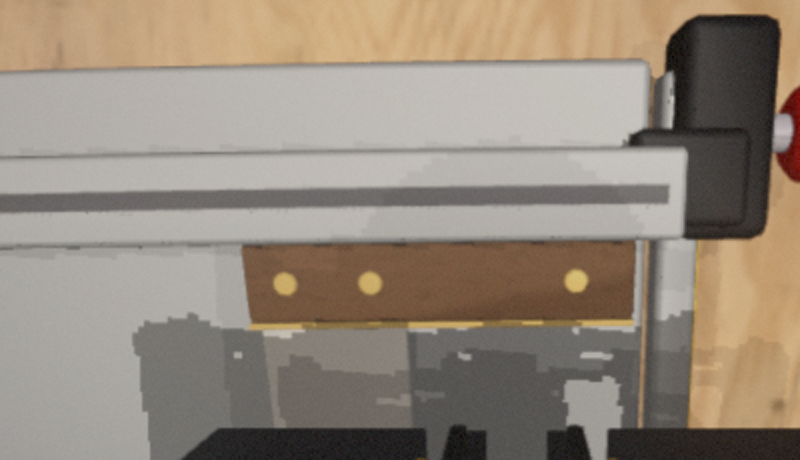

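The stock now lies against the fence, at rows 242–325 of the zoomed crop, with no visible gap. I'll check both ends numerically.

```bash
python3 - <<'E'
from h import *
np.set_printoptions(precision=4,suppress=True)
C=cam('wrist'); im=cv2.imread('pics/w4raw.png')
g=cv2.GaussianBlur(im,(0,0),1).astype(float)
val=g.mean(2); yel=g[...,2]-g[...,0]
f=[];t=[];
for c in range(70,390,4):
    r=170+np.diff(val[170:195,c]).argmin()+.5; f.append((c,r))
for c in range(192,372,4):
    r=215+yel[215:228,c].argmax(); t.append((c,r))
def fit(p,z):
    Q=pix2plane('',p,z,C)[:,:2]
    for _ in range(4):
        k=np.polyfit(Q[:,0],Q[:,1],1); e=abs(np.polyval(k,Q[:,0])-Q[:,1]); Q=Q[e<=max(2*np.median(e),.0003)]
    print(k,len(Q),np.degrees(np.arctan(k[0])),Q[:,0].min(),Q[:,0].max()); return k
a=fit(f,.129); b=fit(t,.113)
for x in (.41,.52): print(x,(np.polyval(b,x)-np.polyval(a,x))*np.cos(.084))
e=pix2plane('',[(60+250/2,60+322/2),(60+634/2,60+322/2)],.113,C); print(e)
E
```

```text
[ 0.0913 -0.2787] 63 5.2160938167237045 0.41793279141690803 0.5852736826474279
[ 0.0932 -0.2538] 43 5.324752503855506 0.42199890396072864 0.5254089417004658
0.41 0.025690222871552787
0.52 0.025899865987598136
[[ 0.5296 -0.2052  0.113 ]
 [ 0.4167 -0.2148  0.113 ]]
```

The stock is parallel to the fence within 0.1°. The 1.7–1.9 mm excess is accounted for by the 2.5° tip of the square and the rounded edges. Next I'll find the bar.

Request:
servo_tool(
  deltas=[
    {"tx": -5, "ty": 0, "tz": -30, "ax": 0, "ay": 0, "az": 0, "claw": 50},
    {"tx": -15, "ty": -5, "tz": -65, "ax": 0, "ay": 0, "az": 0, "claw": 50},
    {"tx": -30, "ty": -20, "tz": -95, "ax": 0, "ay": 0, "az": 0, "claw": 50},
    {"tx": -50, "ty": -40, "tz": -108, "ax": 0, "ay": 0, "az": 0, "claw": 50},
    {"tx": -70, "ty": -60, "tz": -108, "ax": 0, "ay": 0, "az": 0, "claw": 50},
    {"tx": -90, "ty": -80, "tz": -108, "ax": 0, "ay": 0, "az": 0, "claw": 50},
    {"tx": -110, "ty": -100, "tz": -108, "ax": 0, "ay": 0, "az": 0, "claw": 50},
    {"tx": -123, "ty": -109, "tz": -108, "ax": 0, "ay": 0, "az": 0, "claw": 50},
    {"tx": -123, "ty": -109, "tz": -108, "ax": 0, "ay": 0, "az": 0, "claw": 50},
    {"tx": -123, "ty": -109, "tz": -108, "ax": 0, "ay": 0, "az": 0, "claw": 50},
    {"tx": -123, "ty": -109, "tz": -108, "ax": 0, "ay": 0, "az": 0, "claw": 50},
  ],
)

```text
time_s: 16.0
tcp_pos: [0.5465, -0.051, 0.2583]
ee_rot: [[0.084, -0.996, -0.002], [-0.996, -0.084, -0.0], [0.0, 0.002, -1.0]]
wrist_force: [-1.0, -0.9, -1.2]
gripper_width: 0.574
gripper_force: 0.0
```

```bash
python3 - <<'E'
from h import *
np.set_printoptions(precision=4,suppress=True)
s=sense(); print(s['time_s'],s['tcp_pos'],s['ee_rot'],s['joints'])
C=cam('wrist'); a=capture('wrist'); cv2.imwrite('pics/w5raw.png',a)
T=C[2]
for l in ['guard_handle','guard_hinge','try_square']:
    for q in recognise(l,'wrist')[:1]: print(l,round(q['confidence'],2),T[:3,:3]@np.array(q['xyz'])+T[:3,3])
o=ortho(a,C,.42,.66,-.25,0.0,.141,2.5)
for k in range(0,6): 
    cv2.putText(o,f'{-.04*k:.2f}',(100*k,10),0,.35,(0,0,255)); 
    cv2.putText(o,f'{.66-.04*k:.2f}',(0,100*k+5),0,.35,(0,255,0))
cv2.imwrite('pics/o5.png',o)
E
```

```text
16.0 [ 0.5465 -0.051   0.2583] [[ 0.0844 -0.9964 -0.0021]
 [-0.9964 -0.0844 -0.0004]
 [ 0.0002  0.0022 -1.    ]] [ 11.5935  13.2977  -6.8984  -0.0023 -69.9282  -6.7503]
guard_handle 0.8 [ 0.6466 -0.0952  0.1465]
guard_hinge 0.66 [ 0.645  -0.094   0.1456]
try_square 0.84 [ 0.5022 -0.1701  0.106 ]
```

View pics/o5.png

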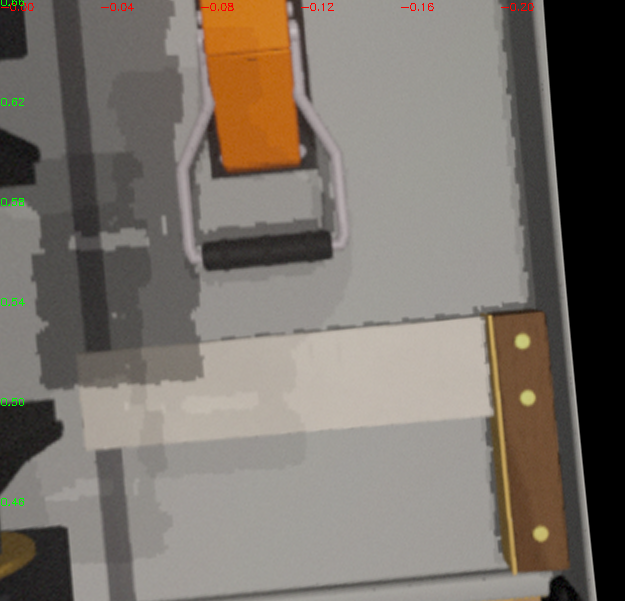

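The rectified view shows the black bar centred at (267,250), so at (0.560, -0.107). The guard's orange nose is at rows below 170, and the square's blade lies well in front of the bar with its stock along the fence. I'll approach the bar from above.

Request:
servo_tool(
  deltas=[
    {"tx": 15, "ty": -3, "tz": 10, "ax": 0, "ay": 0, "az": 0, "claw": 42},
    {"tx": 32, "ty": -6, "tz": 25, "ax": 0, "ay": 0, "az": 0, "claw": 42},
    {"tx": 48, "ty": -9, "tz": 40, "ax": 0, "ay": 0, "az": 0, "claw": 42},
    {"tx": 57, "ty": -9, "tz": 50, "ax": 0, "ay": 0, "az": 0, "claw": 42},
    {"tx": 57, "ty": -9, "tz": 65, "ax": 0, "ay": 0, "az": 0, "claw": 42},
    {"tx": 57, "ty": -9, "tz": 85, "ax": 0, "ay": 0, "az": 0, "claw": 42},
    {"tx": 57, "ty": -9, "tz": 105, "ax": 0, "ay": 0, "az": 0, "claw": 42},
    {"tx": 57, "ty": -9, "tz": 120, "ax": 0, "ay": 0, "az": 0, "claw": 42},
    {"tx": 57, "ty": -9, "tz": 130, "ax": 0, "ay": 0, "az": 0, "claw": 42},
    {"tx": 57, "ty": -9, "tz": 135, "ax": 0, "ay": 0, "az": 0, "claw": 42},
    {"tx": 57, "ty": -9, "tz": 135, "ax": 0, "ay": 0, "az": 0, "claw": 42},
    {"tx": 57, "ty": -9, "tz": 135, "ax": 0, "ay": 0, "az": 0, "claw": 42},
  ],
)

```text
time_s: 17.2
tcp_pos: [0.5617, -0.1066, 0.1247]
ee_rot: [[0.085, -0.996, 0.001], [-0.996, -0.085, -0.0], [0.0, -0.001, -1.0]]
wrist_force: [-0.0, 0.0, -0.2]
gripper_width: 0.487
gripper_force: 0.0
```

Request:
servo_tool(
  deltas=[
    {"tx": 0, "ty": 1, "tz": 2, "ax": 0, "ay": 0, "az": 0, "claw": 30},
    {"tx": 0, "ty": 1, "tz": 2, "ax": 0, "ay": 0, "az": 0, "claw": 20},
    {"tx": 0, "ty": 1, "tz": 2, "ax": 0, "ay": 0, "az": 0, "claw": 12},
    {"tx": 0, "ty": 1, "tz": 2, "ax": 0, "ay": 0, "az": 0, "claw": 5},
    {"tx": 0, "ty": 1, "tz": 2, "ax": 0, "ay": 0, "az": 0, "claw": 0},
    {"tx": 0, "ty": 1, "tz": 2, "ax": 0, "ay": 0, "az": 0, "claw": 0},
    {"tx": 0, "ty": 1, "tz": 2, "ax": 0, "ay": 0, "az": 0, "claw": 0},
    {"tx": 0, "ty": 1, "tz": 2, "ax": 0, "ay": 0, "az": 0, "claw": 0},
  ],
)

```text
time_s: 17.87
tcp_pos: [0.5598, -0.1066, 0.1223]
ee_rot: [[0.085, -0.996, -0.001], [-0.996, -0.085, -0.0], [0.0, 0.001, -1.0]]
wrist_force: [-2.1, -0.2, 2.9]
gripper_width: 0.126
gripper_force: 30.0
```

Request:
servo_tool(
  deltas=[
    {"tx": 0, "ty": -0.3, "tz": -5, "ax": 0, "ay": 0, "az": 0, "claw": 0},
    {"tx": 0, "ty": -1, "tz": -11.5, "ax": 0, "ay": 0, "az": 0, "claw": 0},
    {"tx": 0, "ty": -2.8, "tz": -22.9, "ax": 0, "ay": 0, "az": 0, "claw": 0},
    {"tx": 0, "ty": -5.3, "tz": -34.2, "ax": 0, "ay": 0, "az": 0, "claw": 0},
    {"tx": 0, "ty": -8.6, "tz": -45.2, "ax": 0, "ay": 0, "az": 0, "claw": 0},
    {"tx": 0, "ty": -12.6, "tz": -56, "ax": 0, "ay": 0, "az": 0, "claw": 0},
    {"tx": 0, "ty": -17.2, "tz": -66.6, "ax": 0, "ay": 0, "az": 0, "claw": 0},
    {"tx": 0, "ty": -17.2, "tz": -66.6, "ax": 0, "ay": 0, "az": 0, "claw": 0},
  ],
)

```text
time_s: 18.53
tcp_pos: [0.5766, -0.105, 0.1902]
ee_rot: [[0.085, -0.996, -0.002], [-0.996, -0.085, 0.0], [-0.0, 0.002, -1.0]]
wrist_force: [-3.8, 0.6, 0.4]
gripper_width: 0.126
gripper_force: 30.0
```

Request:
servo_tool(
  deltas=[
    {"tx": 0, "ty": -2.6, "tz": -5.2, "ax": 0, "ay": 0, "az": 0, "claw": 0},
    {"tx": 0, "ty": -5.4, "tz": -10.2, "ax": 0, "ay": 0, "az": 0, "claw": 0},
    {"tx": 0, "ty": -11.4, "tz": -20.1, "ax": 0, "ay": 0, "az": 0, "claw": 0},
    {"tx": 0, "ty": -18, "tz": -29.5, "ax": 0, "ay": 0, "az": 0, "claw": 0},
    {"tx": 0, "ty": -25.2, "tz": -38.5, "ax": 0, "ay": 0, "az": 0, "claw": 0},
    {"tx": 0, "ty": -33, "tz": -47, "ax": 0, "ay": 0, "az": 0, "claw": 0},
    {"tx": 0, "ty": -37.2, "tz": -51, "ax": 0, "ay": 0, "az": 0, "claw": 0},
    {"tx": 0, "ty": -41.4, "tz": -54.9, "ax": 0, "ay": 0, "az": 0, "claw": 0},
    {"tx": 0, "ty": -41.4, "tz": -54.9, "ax": 0, "ay": 0, "az": 0, "claw": 0},
    {"tx": 0, "ty": -41.4, "tz": -54.9, "ax": 0, "ay": 0, "az": 0, "claw": 0},
    {"tx": 0, "ty": -41.4, "tz": -54.9, "ax": 0, "ay": 0, "az": 0, "claw": 0},
    {"tx": 0, "ty": -41.4, "tz": -54.9, "ax": 0, "ay": 0, "az": 0, "claw": 0},
  ],
)

```text
time_s: 19.53
tcp_pos: [0.6154, -0.1014, 0.2453]
ee_rot: [[0.085, -0.996, -0.006], [-0.996, -0.085, -0.0], [-0.0, 0.006, -1.0]]
wrist_force: [-11.9, 3.3, 8.6]
gripper_width: 0.13
gripper_force: 30.0
```

```bash
python3 - <<'E'
from h import *
np.set_printoptions(precision=4,suppress=True)
s=sense(); print(s['time_s'],s['tcp_pos'],s['joint_velocities'],s['wrist_force'],s['gripper_width'],s['gripper_force'])
b=capture('scene')[110:290,270:490]; a=capture('wrist')
cv2.imwrite('pics/w6raw.png',a)
o=np.zeros((327,800,3),np.uint8); o[:,:400]=cv2.resize(b,(400,327),interpolation=2); o[:300,400:]=cv2.resize(a,(400,300)); cv2.imwrite('pics/c6.png',o)
E
```

```text
19.5333 [ 0.6154 -0.1014  0.2453] [ 0.0953 -0.0387 -0.1138  0.1023  0.0745 -0.0414] [-11.888    3.3478   8.5581] 0.13012486556199282 29.96711254119873
```

View pics/c6.png

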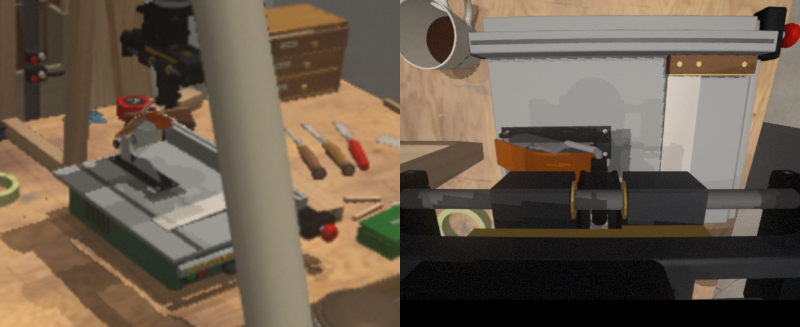

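The guard is up at about 45° in the fingers and the square still lies flush along the fence. I'll ease the slight radial load on the hinge before handing in.

Request:
servo_tool(
  deltas=[
    {"tx": 0, "ty": 1, "tz": -0.7, "ax": 0, "ay": 0, "az": 0, "claw": 0},
    {"tx": 0, "ty": 2, "tz": -1.4, "ax": 0, "ay": 0, "az": 0, "claw": 0},
    {"tx": 0, "ty": 2, "tz": -1.4, "ax": 0, "ay": 0, "az": 0, "claw": 0},
    {"tx": 0, "ty": 2, "tz": -1.4, "ax": 0, "ay": 0, "az": 0, "claw": 0},
    {"tx": 0, "ty": 2, "tz": -1.4, "ax": 0, "ay": 0, "az": 0, "claw": 0},
    {"tx": 0, "ty": 2, "tz": -1.4, "ax": 0, "ay": 0, "az": 0, "claw": 0},
    {"tx": 0, "ty": 2, "tz": -1.4, "ax": 0, "ay": 0, "az": 0, "claw": 0},
    {"tx": 0, "ty": 2, "tz": -1.4, "ax": 0, "ay": 0, "az": 0, "claw": 0},
  ],
)

```text
time_s: 20.3
tcp_pos: [0.6153, -0.1014, 0.2453]
ee_rot: [[0.085, -0.996, -0.003], [-0.996, -0.085, 0.0], [-0.001, 0.003, -1.0]]
wrist_force: [-5.9, 1.3, 3.5]
gripper_width: 0.127
gripper_force: 30.0
```

```bash
python3 - <<'E'
from h import *
np.set_printoptions(precision=4,suppress=True)
s=sense(); print(s['time_s'],s['tcp_pos'],s['wrist_force'],s['gripper_force'],s['gripper_width'])
C=cam('wrist'); im=capture('wrist'); g=cv2.GaussianBlur(im,(0,0),.8).astype(float); cv2.imwrite('pics/w7raw.png',im)
# stock/fence check at this view: stock brass line and fence top edge
P=[[.4167,-.2125,.113],[.5296,-.2052,.113],[.4167,-.2407,.129],[.5296,-.2304,.129]]
uv=proj('',P,C); print(uv)
yel=g[...,2]-g[...,0]; val=g.mean(2)
def line(i,z,f,hw):
    (c0,r0),(c1,r1)=uv[i+1],uv[i]; pts=[]
    for c in range(int(c0)+6,int(c1)-5,2):
        r=int(round(r0+(r1-r0)*(c-c0)/(c1-c0))); pts.append((c,f(r,c,hw)))
    Q=pix2plane('',pts,z,C)[:,:2]
    for _ in range(4):
        k=np.polyfit(Q[:,0],Q[:,1],1); e=abs(np.polyval(k,Q[:,0])-Q[:,1]); Q=Q[e<=max(2*np.median(e),.0004)]
    print(k,len(Q)); return k
b=line(0,.113,lambda r,c,h:r-h+yel[r-h:r+h,c].argmax(),5)
a=line(2,.129,lambda r,c,h:r-h+np.diff(val[r-h:r+h,c]).argmin()+.5,6)
for x in (.42,.525): print(x,(np.polyval(b,x)-np.polyval(a,x))*np.cos(.084))
E
```

```text
20.3 [ 0.6153 -0.1014  0.2453] [-5.8982  1.3365  3.485 ] 29.965787529945374 0.1273402470794235
[[570.0131 121.715 ]
 [434.0966 117.0152]
 [593.7873  81.5814]
 [446.5535  79.8211]]
[ 0.0973 -0.2551] 60
[ 0.0923 -0.2788] 64
0.42 0.0257215451091859
0.525 0.026242382000081946
```

```bash
python3 -c "
from station import *
print(finish_job())"
```

```text
the job is handed in; nothing more can be done
None
```

I handed in the job with the guard held by its bar at about 45° and the square let go, lying on the saw table with its stock flush along the fence; my flush check was good to about 2 mm, and no verdict came back.

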